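Put the field recorder away in its pop-lid case

TASK

Press the yellow thumb button of the dark case so that its sprung lid pops fully open, and lay the black audio recorder with the orange band flat in the case, screen up, without dropping it. Then push the lid down until its latch snaps shut and stays shut by itself, and leave the other loose things on the desk where they are.

Things in the scene. Friction and masses are not known exactly. Their poses are not given: they have to be found in the camera images.
- case: Dark grey hard case, an open box fixed to the desk: 130 mm (x) by 190 mm (y), walls 6 mm thick and 56 mm high, floor 6 mm thick, so the inside is 118 x 178 mm and 50 mm deep. Origin: centre of its underside on the desk; z up. The thumb latch is on its -x side, the lid's hinge on its +x side.
- lid (a joint): Angle of the dark red lid (plate 130 x 190 x 12 mm, 150 g): 0 shut (upper face 68 mm above the desk), 1.62 rad fully open, upright. Turns about hinge. A damped spring drives it open (0.30 N m shut, 0.14 open) in about 1 s and keeps it up. Shut it by pushing its outer face down near the front edge: 2 to 4 N, up to 10 N in the last 10 mm, where a bar on its front edge snaps under the latch hook.
- lid_edge (a point): On the outer (upper) face of the lid, at the middle of its width, 5 mm back from the free front edge; moves with the lid. 123 mm from the hinge axis along the lid, 10.5 mm above it.
- hinge (a point): Middle of the lid's hinge axis, in the case's frame at x = +63 mm, y = 0, z = 58 mm. The axis is parallel to the case's y.
- latch (a joint): Angle of the rocking thumb latch in rad: 0 at rest (hooked), grows as the button is pressed, stop at 0.35. The lid is let go at about 0.12 to 0.21. It turns about an axis along the case's y, at case x = -69 mm, z = 30 mm. Its spring brings it back: about 1.5 N at the button to start, 3 to 6 N to let go.
- button_top (a point): Middle of the thumb button's upper face, at rest 54 mm above the desk, case x = -110 mm. A yellow pad, 45 mm (case x -83 to -128) by 52 mm (case y); press straight down 8 to 10 mm. Between pad and lid a steel hook 28 mm wide, up to 77 mm above the desk at case x -69 to -83 mm, rocks outward up to 12 mm when pressed.
- case_floor (a point): Centre of the case's inner floor, 6 mm above the desk.
- recorder: Black audio recorder, a bar 150 mm (x) x 44 mm (y) x 24 mm (z), 130 to 240 g, with an orange band near its -x end and a pale screen on top. Origin: centre of its underside; z up through the screen.
- reader: Bystander: silver card reader, 110 (x) x 50 x 20 mm, loose. Origin: centre of its underside.
- tin: Bystander: teal tin, 115 (x) x 60 x 22 mm, loose. Origin: centre of its underside.
- mug: Bystander: white mug, 80 mm wide, 95 mm high, loose. Origin: centre of its underside.
- mouse: Bystander: black computer mouse, 105 (x) x 60 x 30 mm, loose. Origin: centre of its underside.
- charger: Bystander: black battery charger with two batteries, 90 x 110 x 48 mm, loose. Origin: centre of its underside.

How it is judged:
On the way, in this order (a step that is already met when the one before it is completed fails the run):
1. the lid has popped fully open (value of joint lid above 1.45 rad), for 0.2 s.
2. the recorder lies flat in the open case, let go (value of joint lid above 1.2 rad and x of recorder in the frame of case between -0.04 and 0.04 m and y of recorder in the frame of case between -0.02 and 0.02 m and z of recorder in the frame of case below 0.012 m and angle between recorder's own z axis and vertical below 0.12 rad and contact force between the fingers and recorder below 0.1 N), for 0.2 s.
At the end, for the whole second after the job is handed in: The lid is shut (within 0.03 rad) and held by its latch (latch back within 0.05 rad of rest); the recorder lies still and flat on the case's floor (underside within 6 mm of it, tilted less than 0.12 rad, screen up), inside the walls (value of joint lid below 0.03 rad and value of joint latch below 0.05 rad and x of recorder in the frame of case between -0.04 and 0.04 m and y of recorder in the frame of case between -0.02 and 0.02 m and z of recorder in the frame of case below 0.012 m and angle between recorder's own z axis and vertical below 0.12 rad and linear speed of recorder below 0.02 m/s); the robot touches nothing.
It fails at once if the recorder is dropped or thrown (faster than 0.6 m/s while not held) (linear speed of recorder above 0.6 m/s and contact force between the fingers and recorder below 0.05 N).
It fails at once if another loose thing is moved by more than 40 mm (distance of any of reader, tin, mug, mouse, charger from where it was at the start of the episode above 0.04 m).
It also fails if it takes over 67 s, if anything falls off the work surface, if the arm or the gripper's body presses on something with over 40 N, if the wrist force passes 120 N, or if a joint passes its speed limit or range.

ROBOT

A 6-joint arm with a two-finger parallel gripper is mounted at the origin on the work surface. World frame = base frame: x ahead of the robot, y to its left, z up, the work surface at z = 0. Lengths are in m, angles in rad, forces in N, time in s.
With the tool pointing down it reaches from about 0.35 to 0.775 m from the base axis. Payload 5.5 kg.
Tool frame: the origin (TCP) lies at the very end of the fingers, on their centre line; the grasp point (between the pads) lies 19 mm behind it; z points along the fingers, y is the direction in which the jaws open and shut (so a half turn about z gives the same grasp; the last joint's range is limited). The gripper opens to 85 mm and grips with 20 to 120 N. Pads are 22 mm wide; open, the fingers measure 114 mm over their backs; the gripper's body (76 mm by 85 mm) begins 54 mm behind the grasp point. The pads swing forward as they close: fully open they stand 13 mm farther back than shut.
Start: joints at [1.108, 0.313, 0.046, 1.304, 0, 1.431], TCP at [0.182, 0.545, 0.231] pointing down, gripper open.
Joint ranges: [-2.76, 2.76], [-0.86, 1.69], [-1.03, 1.26], [-2.2, 2.34], [-1.47, 1.5], [-3.14, 3.14]. Speed limits (rad/s): [2.57, 2.57, 3.14, 3.14, 3.14, 3.14].

INTERFACE

Orientations are given as a unit quaternion [w, x, y, z].
In Python, from workcell import get_state, read_camera, hand_in, find_in, silhouettes gives the robot as it stands. The module is installed in compiled form; this text tells all that it offers.
- The arm moves only by the tool send_rows, never from a script. Its argument "deltas" is a list that holds one entry, the list of rows, each a list of 6 numbers: the shift along the world's x, y, z in cm, then the turn, a rotation vector about the world's x, y, z in degrees. In form: [[[dx, dy, dz, wx, wy, wz], ...]]. A call has 1 to 12 rows; each row is the pose to reach, as a shift and turn from the pose commanded when the call began; what a row does not reach only later rows make up. A row lasts 1/10 s, in which the tool goes at most 50 mm and 8.59 degrees, less where a joint would pass 70% of its speed; a pose out of reach is approached as far as the arm can. A call with a gripper value outside its range is refused whole. "jaw" is the opening, from -1 (shut) to 1 (fully open), so that 0 is half open, set as the call begins (left out, the last holds). The fingers move at their own pace and stop on an object; "force" is the grip in N (left out, the last holds). Time passes only in rows, so rows that repeat a pose let the fingers close. It gives the time, the measured TCP pose, the force and the opening at its end, in the units of the state.
- get_state(): the state, without advancing time (a new reading comes with each control period).
- read_camera(name): name is "scene" or "top" or "wrist"; returns a dict with "img" (420x560x3 uint8, red, green, blue), "z_map" (420x560 float32, m along the optical axis (not along the pixel's ray), 0 where there is no reading), "vfov" (degrees; the focal length in pixels is half the picture's height over the tangent of half this angle, whatever the lens; pixels are square), "cx", "cy" (the principal point, pixels), "k1" (the pictures are not rectified: a ray, as slopes to the right and down, at radius r is drawn at 1 + k1 r^2 times it, then the intrinsics apply), "R" (3x3) and "t" (3): a world point X has camera coordinates R X + t; the wrist camera has in their place "hand_eye" (4x4, takes a point from camera to tool coordinates, whose origin is the TCP and whose axes are the flange's). Camera axes: x right, y down, z forward; pixel columns grow to the right and rows downward; lengths in m; the calibration is good to about 2 mm. A picture is of the moment at which its call begins: read the wrist's pose just before it.
- hand_in(): hands the job in, once; it reports no verdict.
Trained networks look in a picture, given as the dict that the camera call returned (one of the last four; its "shot" number tells which), for a name from the list of things; names that differ only in an ending like _2 or _b are one class to them, and where a whole thing is asked for, a point or a joint stands for the part that bears it (a point fixed in the world has none). Each returns a list of dicts, best first, with "conf" (0 to 1); they miss things now and then, are a little off and sometimes report something else, mostly with a low value. They report only what shows in the picture. A call takes as long as a camera call.
- find_in(picture, thing): "box" ([centre column, centre row, width, height] in pixels, round what is visible of it).
- silhouettes(picture, thing): "mask" (420x560 bool, what is visible of it) and "box" ([centre column, centre row, width, height] in pixels, round what is visible of it).
The state is a dict: "clock": time; "joint_pos": joint angles; "qvel": joint speeds; "tau": joint torques, N m; "tcp_pos": TCP position; "orientation": TCP orientation; "wrist_force": force on the tool from outside, world axes, zero at the start; "ft_torque": the same for the moment, N m; "finger_gap": finger opening in m.
Only numpy, scipy, OpenCV 4.12 (cv2) and the standard library are available. Lean on these libraries where they do the work, as an engineer would, in place of code of your own. Each camera call takes 0.05 s, during which the arm holds its last target.

## Working session

There is one attempt and no reset: what is moved stays moved. The work goes in short steps, Python scripts to look and compute and a tool call to move; the robot and the scene stay as the last step left them, time stands still between calls to the robot, and variables do not carry over. Pictures are saved under pics/ and viewed, and the job is handed in when it is done.

Besides the shell and the picture viewer there is one more tool, called after ">>>" as name(argument=value, ...) on one line, values as JSON. send_rows: Moves the arm, as the interface text tells. Its arguments: {"type":"object","properties":{"deltas":{"type":"array","items":{"type":"array","items":{"type":"array","items":{"type":"number"}}}},"jaw":{"type":"number"},"force":{"type":"number"}},"required":["deltas"]}

```bash
mkdir -p pics; cat > h.py <<'E'
import numpy as np, cv2
from workcell import get_state, read_camera, hand_in, find_in, silhouettes
from scipy.spatial.transform import Rotation as Ro
def cam(n):
    s=get_state(); p=read_camera(n)
    f=210/np.tan(np.radians(p['vfov']/2)); p['f']=f
    if n=='wrist':
        q=s['orientation'];Rt=Ro.from_quat([q[1],q[2],q[3],q[0]]).as_matrix()
        T=np.eye(4);T[:3,:3]=Rt;T[:3,3]=s['tcp_pos'];T=T@np.array(p['hand_eye']);
    else:
        T=np.eye(4);T[:3,:3]=np.array(p['R']).T;T[:3,3]=-np.array(p['R']).T@np.array(p['t'])
    p['T']=T
    return p
def pts(p,mask=None):
    h,w=p['z_map'].shape
    if mask is None: mask=np.ones((h,w),bool)
    v,u=np.nonzero(mask&(p['z_map']>0)); z=p['z_map'][v,u]
    K=np.array([[p['f'],0,p['cx']],[0,p['f'],p['cy']],[0,0,1]])
    s=cv2.undistortPoints(np.stack([u,v],1).astype(np.float64).reshape(-1,1,2),K,np.array([p['k1'],0,0,0,0.])).reshape(-1,2)
    c=np.column_stack([s*z[:,None],z])
    return c@p['T'][:3,:3].T+p['T'][:3,3],np.stack([u,v],1)
def save(p,name): cv2.imwrite('pics/'+name,p['img'][:,:,::-1])
E
python3 - <<'E'
from h import *
for n in ['scene','top']:
    p=cam(n); save(p,n+'0.png'); print(n,p['vfov'],p['k1'],p['T'][:3,3])
    for t in ['case','lid','latch','recorder','reader','tin','mug','mouse','charger']:
        r=silhouettes(p,t)
        for d in r[:2]:
            P,_=pts(p,d['mask']); print(t,round(d['conf'],2),np.round(d['box']),np.round(np.median(P,0),3),np.round(np.percentile(P,2,0),3),np.round(np.percentile(P,98,0),3)) if len(P) else 0
print(get_state())
E
```

```text
scene 54.904390879673095 -0.04731989360729065 [1.05976661 0.40974271 1.08401088]
case 0.75 [331. 231.  72.  68.] [0.537 0.213 0.067] [0.422 0.116 0.011] [0.617 0.307 0.072]
case 0.66 [303. 226.  22.  17.] [0.572 0.133 0.053] [0.547 0.102 0.047] [0.6   0.159 0.077]
lid 0.79 [338. 228.  49.  62.] [0.518 0.214 0.068] [0.419 0.124 0.061] [0.61  0.301 0.072]
lid 0.6 [331. 230.  74.  66.] [0.538 0.214 0.067] [0.422 0.114 0.008] [0.617 0.309 0.072]
latch 0.83 [302. 229.  17.  20.] [0.572 0.133 0.053] [0.547 0.103 0.046] [0.604 0.159 0.077]
latch 0.4 [339. 227.  54.  61.] [0.517 0.214 0.068] [0.411 0.123 0.057] [0.608 0.301 0.072]
recorder 0.8 [256. 166.  43.  38.] [ 0.467 -0.132  0.022] [ 0.393 -0.161  0.004] [ 0.536 -0.108  0.028]
reader 0.96 [206. 157.  31.  29.] [ 0.552 -0.279  0.018] [ 0.495 -0.32  -0.001] [ 0.603 -0.249  0.023]
tin 0.56 [192. 132.  30.  28.] [ 0.492 -0.406  0.02 ] [ 0.438 -0.442  0.002] [ 0.541 -0.379  0.026]
mug 0.84 [219. 260.  32.  47.] [ 0.798 -0.002  0.047] [ 0.75  -0.06  -0.002] [0.857 0.044 0.095]
mug 0.34 [302. 226.  22.  17.] [0.573 0.132 0.053] [0.547 0.104 0
[... 1515 characters left out ...]
109 0.016] [0.605 0.296 0.074]
{'clock': 1.0, 'joint_pos': array([1.10839235e+00, 3.13192029e-01, 4.61043195e-02, 1.30363643e+00,
       4.01200169e-06, 1.43120872e+00]), 'qvel': array([ 0.00108842,  0.00159273, -0.00040196, -0.00115579, -0.00130581,
       -0.00134553]), 'tau': array([ 8.42992176e-04, -4.80472720e+01,  2.98818237e+01,  2.49894465e-04,
       -2.96224357e-05,  5.93191970e-06]), 'tcp_pos': array([0.18242571, 0.54532291, 0.23132949]), 'orientation': array([8.78457209e-06, 1.60708250e-01, 9.87001954e-01, 3.50645449e-05]), 'wrist_force': array([ 0.05594556,  0.31906792, -0.35022492]), 'ft_torque': array([ 0.00433032, -0.03495472, -0.01703642]), 'finger_gap': 0.08505004141051295}
```

View pics/scene0.png

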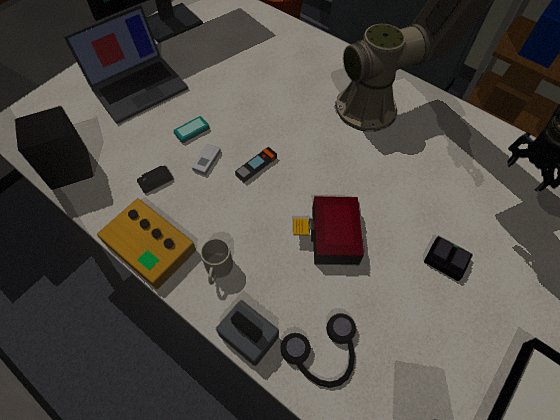

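View pics/top0.png

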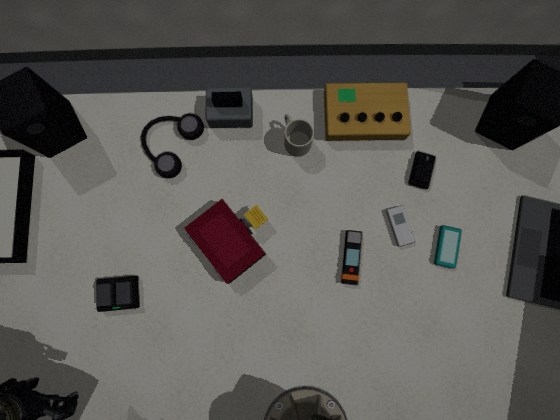

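The scene view shows the red lid at about (338,228), the yellow button at (302,227) and the recorder at (256,164), with its orange band toward the base. The top view agrees: lid at (225,241), button at (257,217), recorder at (352,257). Next I'll fit the poses.

```bash
cat > fit.py <<'E'
from h import *
def rect(P):
    r=cv2.minAreaRect((P[:,:2]*1000).astype(np.float32)); b=cv2.boxPoints(r)
    e=b[1]-b[0]; e2=b[2]-b[1]
    l,s=(e,e2) if np.linalg.norm(e)>np.linalg.norm(e2) else (e2,e)
    return np.round(b.mean(0),1),round(float(np.linalg.norm(l)),1),round(float(np.linalg.norm(s)),1),round(float(np.degrees(np.arctan2(l[1],l[0])))%180,1)
def trim(P):
    from scipy.spatial import cKDTree
    d=cKDTree(P).query_ball_point(P,0.006,return_length=True); return P[d>=4]
E
python3 - <<'E'
from fit import *
for n in ['scene','top']:
    p=cam(n)
    for t,z0,z1 in [('lid',.06,.08),('latch',.047,.06),('recorder',.016,.035)]:
        d=silhouettes(p,t)[0]; P,_=pts(p,d['mask']); P=P[(P[:,2]>z0)&(P[:,2]<z1)]; P=trim(P)
        print(n,t,d['conf'],len(P),rect(P),np.median(P[:,2]), P.mean(0).round(4))
    d=silhouettes(p,'recorder')[0]
    P,uv=pts(p,d['mask']); c=p['img'][uv[:,1],uv[:,0]].astype(int); o=(c[:,0]>150)&(c[:,2]<80); print('orange',P[o].mean(0))
    P,uv=pts(p); c=p['img'][uv[:,1],uv[:,0]].astype(int)
    o=(c[:,0]>1.6*c[:,2])&(c[:,1]>0.5*c[:,0])&(abs(P[:,0]-.57)<.06)&(abs(P[:,1]-.13)<.06)&(P[:,2]>.045); print('yellow',o.sum(),P[o].mean(0),rect(trim(P[o])))
    o=(c[:,0]>2.5*c[:,1])&(c[:,0]>50)&(abs(P[:,0]-.51)<.16)&(abs(P[:,1]-.207)<.16)&(P[:,2]>.06);print('red',o.sum(),rect(trim(P[o])))
E
```

```text
scene lid 0.57 2639 (array([512. , 210.3], dtype=float32), 192.5, 133.0, 37.4) 0.06801135802268088 [0.5157 0.2143 0.068 ]
scene latch 0.56 256 (array([575.3, 128.7], dtype=float32), 52.3, 46.4, 37.8) 0.05291545027180533 [0.5759 0.1279 0.053 ]
scene recorder 0.63 459 (array([ 462.5, -138.1], dtype=float32), 151.2, 44.7, 173.0) 0.02317827787495208 [ 0.4658 -0.1369  0.0231]
orange [ 0.40563939 -0.13279525  0.02427725]
yellow 260 [0.57567255 0.12814331 0.05298609] (array([575.5, 127.5], dtype=float32), 51.8, 44.1, 37.0)
red 2559 (array([510.6, 210.3], dtype=float32), 188.8, 130.2, 38.3)Traceback (most recent call last):
  File "<stdin>", line 5, in <module>
IndexError: list index out of range
```

```bash
python3 - <<'E'
from fit import *
p=cam('top')
P,uv=pts(p); c=p['img'][uv[:,1],uv[:,0]].astype(int)
o=(c[:,0]>1.6*c[:,2])&(c[:,1]>0.5*c[:,0])&(abs(P[:,0]-.57)<.06)&(abs(P[:,1]-.13)<.06)&(P[:,2]>.045); print('yellow',o.sum(),P[o].mean(0),rect(trim(P[o])))
o=(c[:,0]>2.5*c[:,1])&(c[:,0]>50)&(abs(P[:,0]-.51)<.16)&(abs(P[:,1]-.207)<.16)&(P[:,2]>.06);print('red',o.sum(),rect(trim(P[o])),np.median(P[o],0))
d=silhouettes(p,'recorder')
if d:
    P,uv=pts(p,d[0]['mask']); P=P[(P[:,2]>.016)&(P[:,2]<.035)]; print(rect(trim(P)))
w=read_camera('wrist'); print(np.round(w['hand_eye'],3))
E
```

```text
yellow 318 [0.57346492 0.12437838 0.05496987] (array([574.2, 124. ], dtype=float32), 52.1, 44.0, 37.8)
red 3349 (array([511.2, 206.5], dtype=float32), 189.3, 132.9, 37.7) [0.508777   0.20750897 0.06964755]
(array([ 460.9, -142.2], dtype=float32), 149.3, 45.2, 172.5)
[[ 0.    -0.949 -0.314  0.083]
 [ 1.    -0.     0.001  0.   ]
 [-0.001 -0.314  0.949 -0.142]
 [ 0.     0.     0.     1.   ]]
```

>>> send_rows(deltas=[[[20,-21,-3,0,0,28],[40,-42.8,-10,0,0,56.3],[40,-42.8,-12,0,0,56.3],[40,-42.8,-12,0,0,56.3],[40,-42.8,-12,0,0,56.3],[40,-42.8,-12,0,0,56.3],[40,-42.8,-12,0,0,56.3],[40,-42.8,-12,0,0,56.3],[40,-42.8,-12,0,0,56.3],[40,-42.8,-12,0,0,56.3],[40,-42.8,-12,0,0,56.3],[40,-42.8,-12,0,0,56.3]]], jaw=-1)

```text
clock: 2.7
tcp_pos: [0.5631, 0.1379, 0.1176]
orientation: [0.0, -0.324, 0.946, 0.0]
wrist_force: [0.2, 0.3, 0.0]
finger_gap: -0.0001
```

```bash
python3 -c "
from h import *
s=get_state();print(s['clock'],s['tcp_pos'],s['orientation'],s['finger_gap'],s['wrist_force'],s['joint_pos'])"
```

```text
2.7 [0.56309396 0.1378958  0.11764682] [ 2.72634128e-04 -3.23870840e-01  9.46101263e-01  6.55025264e-05] -8.316502382709752e-05 [0.2093912  0.30339922 0.00971441] [ 1.01595443e-01  3.78393340e-01 -1.45402188e-01  1.04649931e+00
  2.50973149e-04 -5.58040514e-01]
```

>>> send_rows(deltas=[[[0,0,0,0,0,0],[0,0,0,0,0,0]]])

```text
clock: 2.9
tcp_pos: [0.562, 0.1384, 0.1172]
orientation: [-0.001, -0.323, 0.947, 0.0]
wrist_force: [-0.1, 0.5, -1.1]
finger_gap: 0.0002
```

>>> send_rows(deltas=[[[2,-2.15,-2,0,0,0],[2,-2.15,-5,0,0,0],[2,-2.15,-5.8,0,0,0],[2,-2.15,-6.3,0,0,0],[2,-2.15,-6.6,0,0,0],[2,-2.15,-6.9,0,0,0],[2,-2.15,-7.2,0,0,0],[2,-2.15,-7.4,0,0,0],[2,-2.15,-7.5,0,0,0]]])

```text
clock: 3.8
tcp_pos: [0.5837, 0.1173, 0.0441]
orientation: [0.002, -0.324, 0.946, -0.001]
wrist_force: [2.5, -5.1, 4.4]
finger_gap: -0.0004
```

```bash
python3 -c "
from h import *
p=cam('scene');save(p,'s1.png')"
```

```text
(no output)
```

View pics/s1.png

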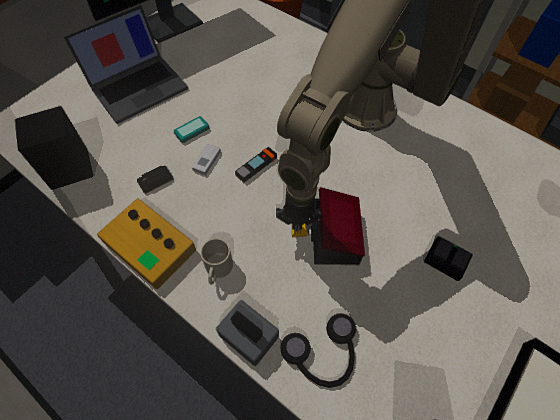

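The lid's left edge at about (318,210) seems to have started lifting. I'll press a little deeper and wait.

>>> send_rows(deltas=[[[0,0,-0.3,0,0,0],[0,0,-0.3,0,0,0],[0,0,-0.3,0,0,0],[0,0,-0.3,0,0,0],[0,0,-0.3,0,0,0]]])

```text
clock: 4.35
tcp_pos: [0.5842, 0.1168, 0.0414]
orientation: [0.002, -0.323, 0.946, -0.002]
wrist_force: [2.4, -6.0, 4.9]
finger_gap: -0.0002
```

```bash
python3 -c "
from h import *
p=cam('scene');save(p,'s2.png')"
```

```text
(no output)
```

View pics/s2.png

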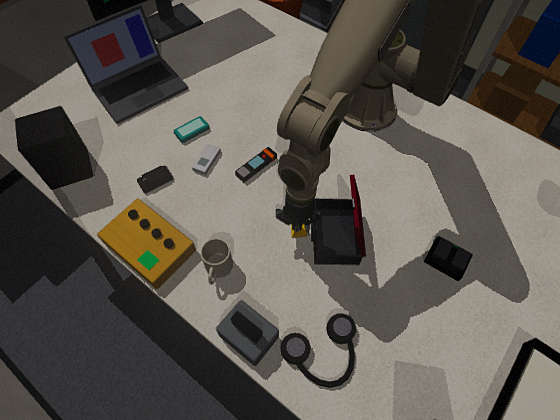

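The lid is fully open: it shows edge-on at (356,215). Next is the recorder.

>>> send_rows(deltas=[[[0,0,4,0,0,0],[-0.5,-1,8,0,0,0],[-4,-8,8,0,0,-12],[-8,-16,8,0,0,-25],[-12.2,-25.7,8,0,0,-45],[-12.2,-25.7,7,0,0,-45],[-12.2,-25.7,7,0,0,-45],[-12.2,-25.7,7,0,0,-45],[-12.2,-25.7,7,0,0,-45],[-12.2,-25.7,7,0,0,-45],[-12.2,-25.7,7,0,0,-45]]])

```text
clock: 5.5
tcp_pos: [0.4603, -0.138, 0.11]
orientation: [0.0, 0.062, 0.998, 0.0]
wrist_force: [0.2, -0.2, -0.7]
finger_gap: -0.0004
```

>>> send_rows(deltas=[[[0,0,0,0,0,0],[0,0,0,0,0,0],[0,0,0,0,0,0]]], jaw=0.7, force=40)

```text
clock: 5.8
tcp_pos: [0.4602, -0.1382, 0.1099]
orientation: [0.0, 0.062, 0.998, 0.0]
wrist_force: [0.0, -0.5, 0.2]
finger_gap: 0.0433
```

```bash
python3 - <<'E'
from fit import *
s=get_state();print(s['clock'],s['tcp_pos'],s['orientation'],s['finger_gap'])
p=cam('wrist');save(p,'w1.png')
P,uv=pts(p); o=(P[:,2]>.016)&(P[:,2]<.035)&(abs(P[:,0]-.462)<.1)&(abs(P[:,1]+.14)<.06); print(rect(trim(P[o])),np.median(P[o][:,2]))
p=cam('scene');save(p,'s3.png')
E
```

```text
5.8 [ 0.46016947 -0.13819638  0.10992132] [4.84810435e-05 6.19505226e-02 9.98079217e-01 8.84462544e-05] 0.04333594334675676
(array([ 458.5, -139.9], dtype=float32), 149.2, 44.8, 172.3) 0.023562430046225893
```

View pics/w1.png

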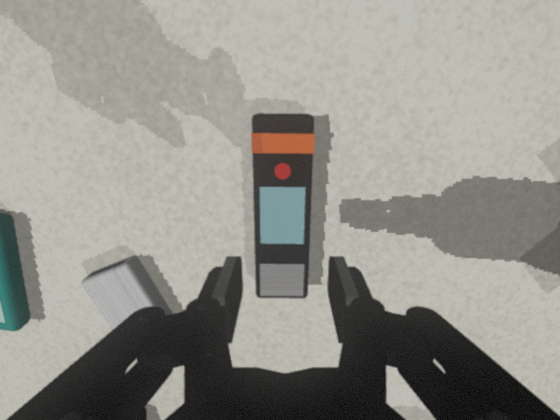

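View pics/s3.png

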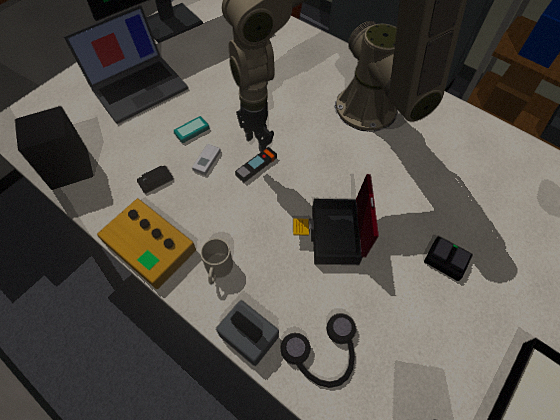

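The wrist view shows the recorder at about (283,205), between the fingers. I'll wait for the jaw, then go down and grip.

>>> send_rows(deltas=[[[0,-0.2,-1,0,0,-0.5],[0,-0.2,-2,0,0,-0.5],[0,-0.2,-4,0,0,-0.5],[0,-0.2,-6,0,0,-0.5],[0,-0.2,-8,0,0,-0.5],[0,-0.2,-9.5,0,0,-0.5],[0,-0.2,-10.3,0,0,-0.5],[0,-0.2,-10.6,0,0,-0.5],[0,-0.2,-10.6,0,0,-0.5]]])

```text
clock: 6.8
tcp_pos: [0.4596, -0.1408, 0.0035]
orientation: [-0.0, 0.067, 0.998, 0.0]
wrist_force: [-0.3, -0.4, -0.3]
finger_gap: 0.0728
```

>>> send_rows(deltas=[[[0,0,0,0,0,0],[0,0,0,0,0,0],[0,0,0,0,0,0],[0,0,0,0,0,0],[0,0,0,0,0,0],[0,0,0,0,0,0]]], jaw=-1, force=40)

```text
clock: 7.4
tcp_pos: [0.4606, -0.1413, 0.0048]
orientation: [0.001, 0.067, 0.998, -0.0]
wrist_force: [0.4, 0.6, 4.8]
finger_gap: 0.0432
```

>>> send_rows(deltas=[[[0,0,0.5,0,0,0],[0,0,2,0,0,0],[0,0,5,0,0,0],[0,0,9,0,0,0],[0,0,12,0,0,0],[0,0,13,0,0,0],[0,0,13,0,0,0]]])

```text
clock: 8.1
tcp_pos: [0.4606, -0.1413, 0.1349]
orientation: [0.001, 0.067, 0.998, -0.0]
wrist_force: [0.5, 0.5, -3.1]
finger_gap: 0.0435
```

```bash
python3 - <<'E'
from fit import *
s=get_state();print(s['clock'],s['tcp_pos'],s['orientation'],s['finger_gap'],s['wrist_force'])
p=cam('wrist');save(p,'w2.png')
d=silhouettes(p,'recorder')
if d:
    P,uv=pts(p,d[0]['mask']); print(d[0]['conf'],rect(trim(P[abs(P[:,2]-np.median(P[:,2]))<.01])),np.percentile(P[:,2],[5,50,95]))
p=cam('scene');save(p,'s4.png')
P,uv=pts(p); c=p['img'][uv[:,1],uv[:,0]].astype(int)
# lid/case geometry now: rim points at z~56mm
ex=np.array([np.cos(np.radians(127.7)),np.sin(np.radians(127.7))]);ey=np.array([ex[1],-ex[0]])*-1
q=P[:,:2]-[.511,.2085]; X=q@ex;Y=q@ey
o=(abs(X)<.075)&(abs(Y)<.11)&(P[:,2]>.05)&(P[:,2]<.062); print('rim',o.sum(),X[o].min(),X[o].max(),Y[o].min(),Y[o].max(),rect(P[o]))
o=(abs(X)<.045)&(abs(Y)<.06)&(P[:,2]<.03); print('floor z',np.median(P[o][:,2]),o.sum())
E
```

```text
8.1 [ 0.46058725 -0.14127446  0.13488968] [ 1.20972254e-03  6.70831408e-02  9.97746551e-01 -4.56337347e-04] 0.04346969815248608 [ 0.46657063  0.45842882 -3.14564289]
0.87 (array([ 445. , -138.7], dtype=float32), 121.6, 44.7, 172.3) [0.15221602 0.15356968 0.15471661]
rim 466 -0.06348305393923563 0.07432773426331725 -0.09833669809072389 0.09649620544131553 (array([510.3, 212.8], dtype=float32), 195.0, 137.1, 38.9)
floor z 0.0057787426284889865 1059
```

View pics/w2.png

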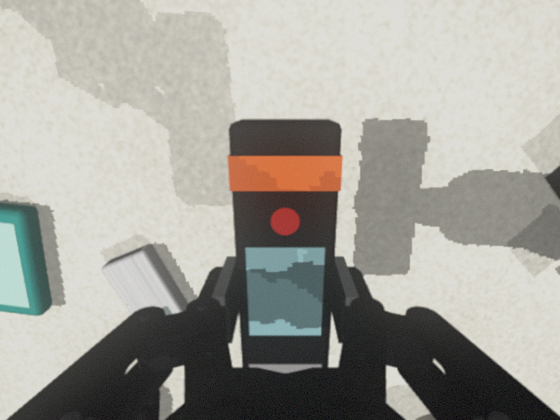

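View pics/s4.png

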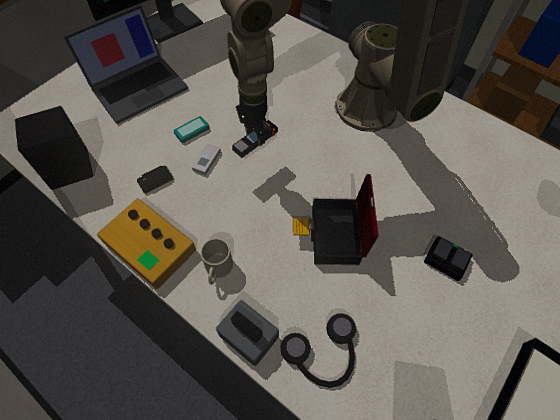

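>>> send_rows(deltas=[[[0,3,0,0,0,3],[1,7,0,0,0,9],[2,11.5,0,0,0,16],[3,16,0,0,0,23],[4,20.5,0,0,0,30],[4.6,25,0,0,0,37],[5,29,0,0,0,43],[5.2,32.5,0,0,0,45.4],[5.2,34.2,0,0,0,45.4],[5.2,34.7,0,0,0,45.4],[5.2,34.7,0,0,0,45.4],[5.2,34.7,0,0,0,45.4]]])

```text
clock: 9.45
tcp_pos: [0.5113, 0.2051, 0.1329]
orientation: [-0.001, -0.323, 0.946, -0.0]
wrist_force: [0.3, -0.0, -1.5]
finger_gap: 0.043
```

```bash
python3 - <<'E'
from fit import *
s=get_state();print(s['clock'],s['tcp_pos'],s['orientation'],s['finger_gap'],s['wrist_force'])
p=cam('wrist');save(p,'w3.png')
d=silhouettes(p,'recorder')
if d:
    P,uv=pts(p,d[0]['mask']); print(d[0]['conf'],rect(trim(P[abs(P[:,2]-np.median(P[:,2]))<.01])),np.percentile(P[:,2],[5,50,95]))
p=cam('top');save(p,'t3.png')
p=cam('scene');save(p,'s5.png')
E
```

```text
9.45 [0.51125472 0.20505637 0.13290548] [-1.05929879e-03 -3.22729534e-01  9.46490633e-01 -9.05243809e-05] 0.0430224452323465 [ 0.33493985 -0.04683738 -1.51454441]
0.64 (array([462.1, 257.8], dtype=float32), 175.7, 3.5, 37.3) [0.07712081 0.16102824 0.18586269]
```

View pics/w3.png

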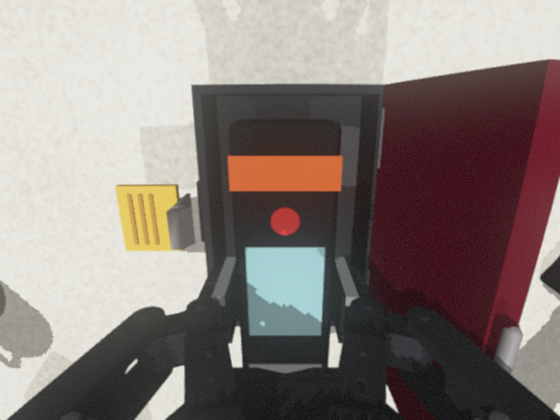

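View pics/t3.png

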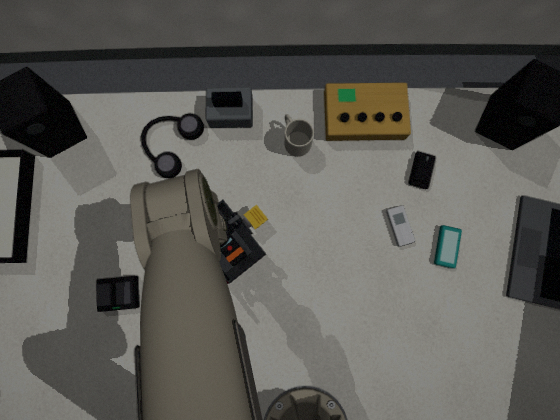

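View pics/s5.png

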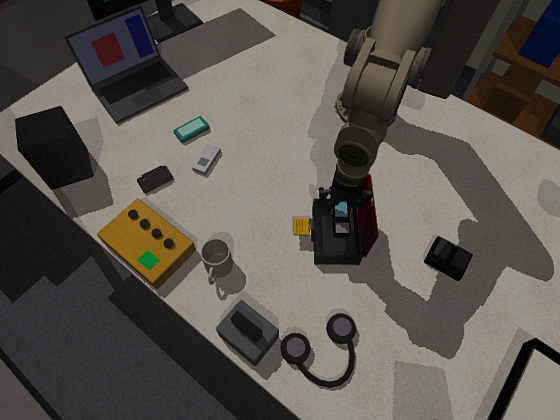

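The recorder is centred over the case, with the lid at the right of the wrist view. Before going down I'll check the arm's clearance from the lid.

```bash
python3 - <<'E'
from fit import *
ex=np.array([np.cos(np.radians(127.7)),np.sin(np.radians(127.7))]);ey=np.array([-ex[1],ex[0]])*-1
for n in ['scene','top']:
    p=cam(n);P,uv=pts(p); q=P[:,:2]-[.511,.2085]; X=q@ex;Y=q@ey
    for a in range(-60,120,20):
        for_=[]
        for b in range(-140,140,40):
            o=(X*1000>=a)&(X*1000<a+20)&(Y*1000>=b)&(Y*1000<b+40)&(P[:,2]>.2)
            for_.append(round(float(P[o][:,2].min()),3) if o.sum() else 0)
        print(n,a,for_)
    c=p['img'][uv[:,1],uv[:,0]].astype(int);o=(c[:,0]>2.5*c[:,1])&(c[:,0]>50)&(abs(X)<.12)&(abs(Y)<.12)
    print('lid top',P[o][:,2].max(),X[o].min(),X[o].max())
E
```

```text
scene -60 [0, 0, 0.614, 0.2, 0.399, 0, 0]
scene -40 [0, 0.632, 0.468, 0.201, 0.23, 0, 0]
scene -20 [0.62, 0.617, 0.608, 0.205, 0.245, 0, 0]
scene 0 [0.637, 0.634, 0.607, 0.201, 0.231, 0.571, 0]
scene 20 [0.657, 0.644, 0.622, 0.201, 0.266, 0, 0]
scene 40 [0.663, 0.642, 0.589, 0.201, 0.575, 0, 0]
scene 60 [0.663, 0.603, 0.57, 0.227, 0, 0, 0]
scene 80 [0.644, 0.612, 0, 0, 0, 0, 0]
scene 100 [0.622, 0.627, 0, 0, 0, 0, 0]
lid top 0.1874229596859427 0.07070802463342106 0.08133245432053787
top -60 [0, 0, 0.544, 0.2, 0.591, 0, 0]
top -40 [0, 0.549, 0.268, 0.206, 0.589, 0, 0]
top -20 [0.607, 0.558, 0.267, 0.61, 0.59, 0, 0]
top 0 [0.624, 0.635, 0.268, 0.613, 0.581, 0, 0]
top 20 [0.658, 0.643, 0.622, 0.611, 0.604, 0, 0]
top 40 [0.663, 0.64, 0.624, 0.628, 0, 0, 0]
top 60 [0.662, 0.631, 0.62, 0, 0, 0, 0]
top 80 [0.654, 0.641, 0, 0, 0, 0, 0]
top 100 [0.652, 0, 0, 0, 0, 0, 0]
lid top 0.15763520504808037 -0.009493559182318964 0.0012591250144813116
```

```bash
python3 - <<'E'
from fit import *
ex=np.array([np.cos(np.radians(127.7)),np.sin(np.radians(127.7))]);ey=np.array([ex[1],-ex[0]])
for n in ['scene','top']:
    p=cam(n);P,uv=pts(p); q=P[:,:2]-[.5125,.206]; X=q@ex;Y=q@ey
    o=(P[:,2]>.19)&(P[:,2]<.42)&(abs(Y)<.1)&(abs(X)<.12)
    for z in range(190,420,15):
        k=o&(P[:,2]*1000>=z)&(P[:,2]*1000<z+15)
        if k.sum(): print(n,z,k.sum(),np.round(np.percentile(X[k],[0,3,97,100])*1000),np.round(np.percentile(Y[k],[0,3,97,100])*1000))
E
```

```text
scene 190 132 [-55. -52.  78.  79.] [-11.  -9.  17.  19.]
scene 205 103 [-61. -58.  60.  63.] [-9.  0. 18. 19.]
scene 220 137 [-66. -65.  63.  67.] [-13.   3.  20.  21.]
scene 235 169 [-66. -63.  65.  67.] [-11.  -9.  20.  21.]
scene 250 20 [-37. -37.  39.  39.] [-5. -3. 36. 36.]
scene 265 99 [-36. -36.  30.  34.] [-3.  8. 38. 39.]
scene 280 114 [-36. -36.  28.  34.] [-6.  3. 38. 39.]
scene 295 198 [-37. -36.  32.  35.] [-12.  -3.  38.  39.]
scene 310 52 [-35. -35.  25.  29.] [ 1.  4. 36. 37.]
scene 325 106 [-37. -37.  30.  37.] [-5.  4. 38. 39.]
scene 340 153 [-37. -36.  34.  39.] [-5.  3. 38. 39.]
scene 355 136 [-35. -35.  28.  33.] [-6.  5. 37. 37.]
scene 370 86 [-35. -32.  22.  25.] [ 8. 14. 37. 37.]
scene 385 32 [-40. -38.   4.   5.] [26. 28. 47. 47.]
scene 400 109 [-50. -47.  16.  18.] [22. 24. 53. 55.]
scene 415 53 [-51. -48.  18.  20.] [21. 25. 54. 54.]
top 190 25 [-57. -55. -29. -25.] [-19. -16.  -2.  -2.]
top 205 10 [-59. -58. -28. -28.] [-19. -19.  -9.  -8.]
top 220 37 [-68. -67. -46. -45.] [-16. -14.  10.  12.]
top 235 92 [-68. -67. -39. -36.] [-15. -14.   8.  10.]
top 250 6 [-40. -40. -37. -37.] [-10. -10.   7.   7.]
top 265 23 [-38. -38.   6.   6.] [-40. -39.  -9.  -5.]
top 280 22 [-38. -38.   3.   4.] [-40. -39.  -8.  -5.]
top 295 33 [-38. -38.  -1.   2.] [-40. -39.  -4.  -3.]
top 325 7 [-39. -38. -29. -28.] [-28. -28.  -7.  -6.]
top 340 17 [-39. -38. -29. -29.] [-27. -27.  -4.  -3.]
top 355 14 [-37. -37. -27. -27.] [-33. -33.  -8.  -8.]
top 370 11 [-29. -28. -24. -23.] [-46. -46. -32. -32.]
top 385 22 [-39. -39. -28. -27.] [-31. -30.  -7.  -6.]
top 415 1 [-17. -17. -17. -17.] [-55. -55. -55. -55.]
```

>>> send_rows(deltas=[[[0.5,-0.5,0,0,0,0],[0.5,-0.5,-2,0,0,0],[0.5,-0.5,-4,0,0,0],[0.5,-0.5,-5,0,0,0],[0.5,-0.5,-5,0,0,0],[0.5,-0.5,-5,0,0,0]]])

```text
clock: 10.45
tcp_pos: [0.5172, 0.201, 0.0842]
orientation: [0.0, -0.323, 0.946, 0.0]
wrist_force: [-0.2, 0.0, -2.3]
finger_gap: 0.043
```

```bash
python3 - <<'E'
from fit import *
s=get_state();print(s['clock'],s['tcp_pos'],s['orientation'],s['finger_gap'],s['wrist_force'])
p=cam('wrist');save(p,'w4.png')
P,uv=pts(p)
ex=np.array([np.cos(np.radians(127.7)),np.sin(np.radians(127.7))]);ey=np.array([ex[1],-ex[0]])
q=P[:,:2]-s['tcp_pos'][:2];X=q@ex;Y=q@ey
c=p['img'][uv[:,1],uv[:,0]].astype(int)
# orange band extents, rim, inner walls in TCP-centred case axes
o=(c[:,0]>150)&(c[:,2]<80)&(c[:,1]<130)&(P[:,2]>.05); print('orange',X[o].min(),X[o].max(),np.median(Y[o]),np.median(P[o][:,2]))
r=(P[:,2]>.05)&(P[:,2]<.06)&(abs(X)<.09)&(c.max(1)<90)
for y0 in np.unique(np.round(Y[r],2)): 
    k=r&(abs(Y-y0)<.005); print(y0,k.sum(),np.round(np.sort(X[k])[[0,-1]],3), np.round(X[k&(X<0)].max() if (k&(X<0)).any() else 0,3),np.round(X[k&(X>0)].min() if (k&(X>0)).any() else 0,3))
E
```

```text
10.45 [0.51715542 0.2010385  0.08424717] [ 6.24385023e-05 -3.23107102e-01  9.46362402e-01  1.21369103e-05] 0.0430163943584786 [-0.2469659   0.04411324 -2.33330489]
orange -0.10522108998713169 0.02432716352804888 -0.05438607817258042 0.10321370482029148
-0.1 563 [-0.052  0.074] -0.0 0.0
-0.09 2597 [-0.052  0.074] -0.0 0.0
-0.08 462 [-0.052  0.074] -0.046 0.07
-0.07 417 [-0.052  0.074] -0.047 0.071
-0.06 426 [-0.052  0.075] -0.046 0.07
-0.05 399 [-0.053  0.075] -0.046 0.07
-0.04 415 [-0.053  0.074] -0.046 0.07
-0.03 425 [-0.053  0.074] -0.046 0.07
-0.02 400 [-0.068  0.074] -0.046 0.07
-0.01 388 [-0.068  0.074] -0.046 0.07
0.0 358 [-0.053  0.074] -0.046 0.07
0.01 343 [-0.053  0.074] -0.046 0.07
0.02 280 [-0.052  0.074] -0.046 0.071
0.03 167 [-0.052  0.075] -0.049 0.071
0.04 132 [0.071 0.074] 0 0.071
0.05 22 [0.071 0.073] 0 0.071
0.09 229 [-0.036  0.074] -0.028 0.032
```

View pics/w4.png

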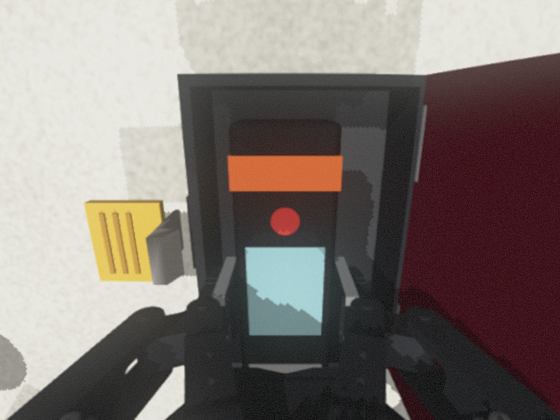

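>>> send_rows(deltas=[[[-0.1,0.1,-1.5,0,0,0],[-0.1,0.1,-3.5,0,0,0],[-0.1,0.1,-5.2,0,0,0],[-0.1,0.1,-6.2,0,0,0],[-0.1,0.1,-6.7,0,0,0],[-0.1,0.1,-7,0,0,0],[-0.1,0.1,-7.1,0,0,0],[-0.1,0.1,-7.2,0,0,0],[-0.1,0.1,-7.2,0,0,0]]])

```text
clock: 11.4
tcp_pos: [0.5162, 0.2022, 0.0124]
orientation: [0.0, -0.323, 0.946, 0.0]
wrist_force: [0.6, -0.2, -1.7]
finger_gap: 0.0431
```

>>> send_rows(deltas=[[[0,0,-0.05,0,0,0],[0,0,-0.1,0,0,0],[0,0,-0.1,0,0,0]]])

```text
clock: 11.7
tcp_pos: [0.5158, 0.2021, 0.011]
orientation: [-0.0, -0.323, 0.946, 0.0]
wrist_force: [-0.2, 0.3, -1.9]
finger_gap: 0.0433
```

>>> send_rows(deltas=[[[0,0,-0.05,0,0,0],[0,0,-0.1,0,0,0],[0,0,-0.1,0,0,0]]])

```text
clock: 12.0
tcp_pos: [0.5159, 0.2021, 0.0108]
orientation: [0.0, -0.323, 0.946, -0.0]
wrist_force: [-1.9, -1.5, 5.7]
finger_gap: 0.0431
```

Contact with the floor: z force rose from -1.9 to +5.7 N. Releasing with a small opening.

>>> send_rows(deltas=[[[0,0,0.05,0,0,0],[0,0,0.05,0,0,0],[0,0,0.05,0,0,0],[0,0,0.05,0,0,0],[0,0,0.05,0,0,0]]], jaw=0.22)

```text
clock: 12.5
tcp_pos: [0.5158, 0.2021, 0.0103]
orientation: [-0.0, -0.323, 0.946, 0.0]
wrist_force: [0.0, -0.1, -0.2]
finger_gap: 0.0521
```

```bash
python3 - <<'E'
from fit import *
s=get_state();print(s['clock'],s['tcp_pos'],s['finger_gap'],s['wrist_force'])
p=cam('scene');save(p,'s6.png')
p=cam('wrist');save(p,'w6.png')
E
```

```text
12.5 [0.51583166 0.20210515 0.01031175] 0.052075974192434045 [ 0.03250768 -0.14079053 -0.20913381]
```

View pics/w6.png

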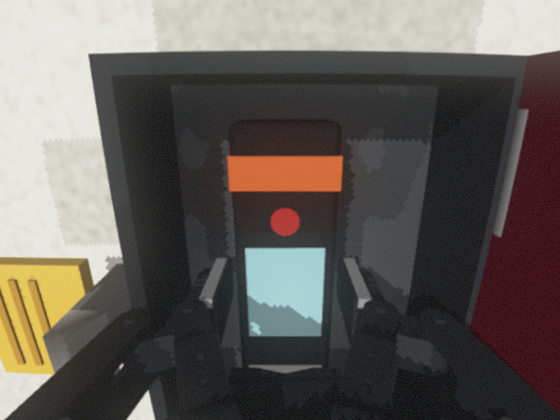

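View pics/s6.png

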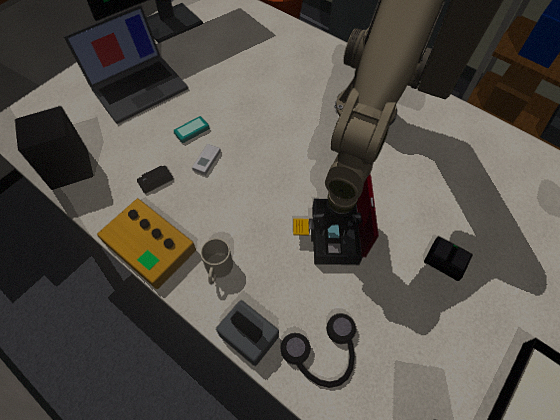

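The wrist view shows the recorder free between the pads on the case floor. Now I'll retract straight up.

>>> send_rows(deltas=[[[0,0,1,0,0,0],[0,0,4,0,0,0],[0,0,8,0,0,0],[0,0,13,0,0,0],[0,0,18,0,0,0],[0,0,22,0,0,0],[0,0,22,0,0,0]]])

```text
clock: 13.3
tcp_pos: [0.519, 0.2029, 0.2381]
orientation: [0.006, -0.323, 0.946, -0.001]
wrist_force: [0.2, 1.3, 0.2]
finger_gap: 0.0519
```

```bash
python3 - <<'E'
from fit import *
s=get_state();print(s['clock'],s['tcp_pos'],s['orientation'],s['finger_gap'],s['wrist_force'],s['joint_pos'])
p=cam('wrist');save(p,'w7.png')
P,uv=pts(p)
c=p['img'][uv[:,1],uv[:,0]].astype(int)
ex=np.array([np.cos(np.radians(127.7)),np.sin(np.radians(127.7))]);ey=np.array([ex[1],-ex[0]])
q=P[:,:2]-[.511,.2085];X=q@ex;Y=q@ey
r=(P[:,2]>.05)&(P[:,2]<.062)&(abs(X)<.08)&(abs(Y)<.11)&(c.max(1)<110); print('rim',rect(trim(P[r])),X[r].min(),X[r].max(),Y[r].min(),Y[r].max())
o=(P[:,2]>.022)&(P[:,2]<.038)&(abs(X)<.045)&(abs(Y)<.08);print('rec',rect(trim(P[o])),np.percentile(P[o][:,2],[3,50,97]),np.median(X[o]),np.median(Y[o]))
o=(c[:,0]>2.5*c[:,1])&(c[:,0]>40)&(abs(X)<.13)&(abs(Y)<.12)&(P[:,2]>.07); print('lid',o.sum(),X[o].min(),X[o].max(),P[o][:,2].max(),Y[o].min(),Y[o].max())
A=np.column_stack([P[o][:,2],np.ones(o.sum())]); print('lid x=a z+b',np.linalg.lstsq(A,X[o],rcond=None)[0])
E
```

```text
13.3 [0.51900272 0.20288659 0.2380888 ] [ 6.11719715e-03 -3.23162603e-01  9.46323511e-01 -5.69592499e-04] 0.05190419789252702 [0.23305565 1.33496011 0.21058687] [ 2.28539578e-01  2.66268055e-01 -1.36709761e-03  1.29087414e+00
  9.44962039e-05 -4.29611747e-01]
rim (array([509.3, 208.3], dtype=float32), 188.4, 127.8, 37.5) -0.07812848569624187 0.0651112691927851 -0.09559835571344354 0.09271372942580891
rec (array([514.5, 203.2], dtype=float32), 148.7, 44.3, 37.9) [0.02761958 0.02960706 0.0311934 ] -0.006008805156744374 -0.008984877471708458
lid 240 0.06429478283301031 0.06904088843023229 0.16289805059823081 -0.059791743683636316 0.03801128323217508
lid x=a z+b [0.05068197 0.06110141]
```

View pics/w7.png

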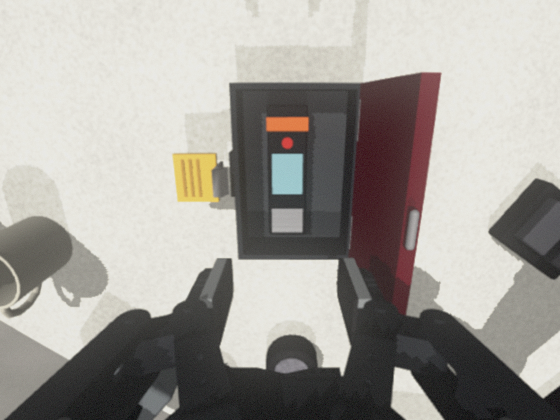

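The recorder lies at about case x=-7, y=+1 mm with its top at 30 mm, so it is flat on the floor. I'll close the jaw, pass over the lid to its back side, and check the position before pushing.

>>> send_rows(deltas=[[[0,0,2,0,0,0],[-2,2.5,2.5,0,0,0],[-4.5,5.5,2.5,0,0,0],[-7,8.5,2.5,0,0,0],[-7.7,9.4,2.5,0,0,0],[-7.7,9.4,1,0,0,0],[-7.7,9.4,-2,0,0,0],[-7.7,9.4,-5,0,0,0],[-7.7,9.4,-6,0,0,0],[-7.7,9.4,-6,0,0,0],[-7.7,9.4,-6,0,0,0]]], jaw=-1)

```text
clock: 14.45
tcp_pos: [0.4393, 0.296, 0.1711]
orientation: [0.0, -0.323, 0.946, 0.0]
wrist_force: [0.9, 0.3, 0.7]
finger_gap: 0.0001
```

```bash
cat > st.py <<'E'
from fit import *
s=get_state()
ex=np.array([np.cos(np.radians(127.7)),np.sin(np.radians(127.7))]);ey=np.array([ex[1],-ex[0]])
q=s['tcp_pos'][:2]-np.array([.5105,.2085])
print(s['clock'],'X',q@ex,'Y',q@ey,'z',s['tcp_pos'][2],s['tcp_pos'],s['finger_gap'],s['wrist_force'])
import sys
p=cam('scene');save(p,sys.argv[1])
E
python3 st.py s8.png
```

```text
14.45 X 0.11279757120708399 Y -0.00281642058813904 z 0.17105882905213116 [0.43929282 0.29602578 0.17105883] 5.588615764999054e-05 [0.92061013 0.31983997 0.69145901]
```

View pics/s8.png

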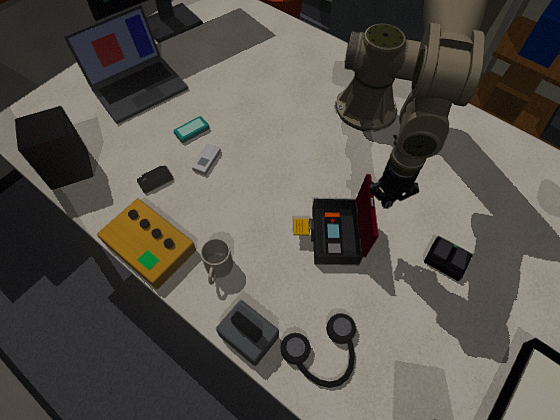

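>>> send_rows(deltas=[[[0.8,-1,0.3,0,0,0],[1.5,-2,0.5,0,0,0],[2,-2.6,0.5,0,0,0],[2.5,-3.2,0.5,0,0,0],[3,-3.8,0.5,0,0,0],[3.4,-4.4,0.4,0,0,0],[3.9,-5,0.2,0,0,0],[4.4,-5.6,0,0,0,0],[5.2,-6.7,-0.6,0,0,0],[6,-7.7,-1.4,0,0,0],[6.8,-8.8,-2.3,0,0,0],[6.8,-8.8,-2.3,0,0,0]]])

```text
clock: 15.7
tcp_pos: [0.5073, 0.2062, 0.1455]
orientation: [-0.001, -0.322, 0.947, -0.0]
wrist_force: [-0.3, 1.3, 1.7]
finger_gap: 0.0001
```

```bash
python3 st.py s9.png
```

```text
15.7 X 0.00012675587865368696 Y -0.0039512285801987625 z 0.1454569473426268 [0.50729618 0.20618401 0.14545695] 0.00014288321800266486 [-0.25965546  1.25714711  1.74617364]
```

View pics/s9.png

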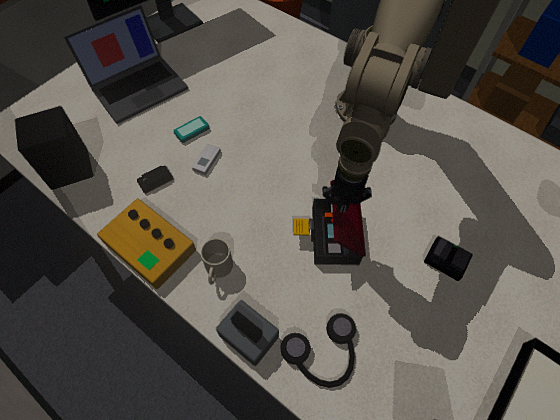

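>>> send_rows(deltas=[[[0.6,-0.8,-0.9,0,0,0],[1.2,-1.5,-1.9,0,0,0],[1.6,-2.1,-2.9,0,0,0],[2,-2.5,-4,0,0,0],[2.3,-2.9,-5,0,0,0],[2.5,-3.2,-6,0,0,0],[2.6,-3.3,-6.6,0,0,0],[2.6,-3.3,-6.6,0,0,0]]])

```text
clock: 16.55
tcp_pos: [0.5327, 0.1749, 0.0804]
orientation: [-0.0, -0.323, 0.946, 0.0]
wrist_force: [-1.3, 0.7, 1.6]
finger_gap: 0.0003
```

```bash
python3 st.py s10.png
```

```text
16.55 X -0.04017834822519053 Y -0.0029903196401874733 z 0.08041570316793463 [0.53270414 0.17488128 0.0804157 ] 0.0003079740997227305 [-1.30847167  0.71619096  1.64684676]
```

View pics/s10.png

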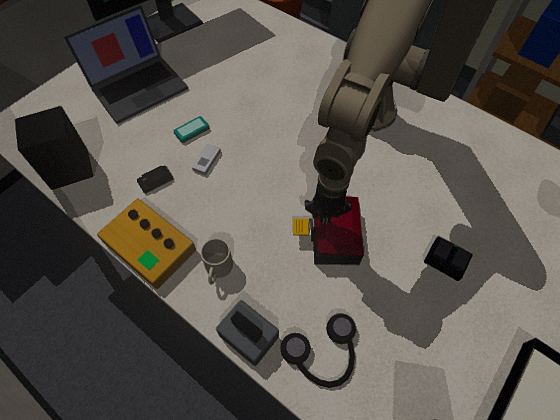

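The lid is nearly shut. Pushing through the last centimetre.

>>> send_rows(deltas=[[[0.1,-0.1,-0.4,0,0,0],[0.1,-0.2,-0.7,0,0,0],[0.1,-0.2,-1,0,0,0],[0.1,-0.2,-1.2,0,0,0],[0.1,-0.2,-1.3,0,0,0],[0.1,-0.2,-1.4,0,0,0],[0.1,-0.2,-1.4,0,0,0]]])

```text
clock: 17.3
tcp_pos: [0.5343, 0.1731, 0.0684]
orientation: [0.001, -0.323, 0.946, -0.0]
wrist_force: [-2.5, 0.8, 8.3]
finger_gap: 0.0003
```

>>> send_rows(deltas=[[[0,0,-0.1,0,0,0],[0,0,-0.2,0,0,0],[0,0,-0.3,0,0,0],[0,0,-0.3,0,0,0],[0,0,-0.3,0,0,0]]])

```text
clock: 17.8
tcp_pos: [0.5345, 0.1732, 0.0681]
orientation: [0.002, -0.323, 0.946, -0.0]
wrist_force: [-9.0, -0.2, 26.0]
finger_gap: 0.0002
```

A hard stop at 68.1 mm with 26 N. I'll ease off and see whether the lid stays down.

>>> send_rows(deltas=[[[0,0,0.3,0,0,0],[0,0,0.6,0,0,0],[0,0,1.5,0,0,0],[0,0,4,0,0,0],[0,0,8,0,0,0],[0,0,13,0,0,0],[0,0,18,0,0,0],[-5,-5,20,0,0,0],[-10,-10,20,0,0,0],[-12,-15,20,0,0,0],[-12,-18,20,0,0,0],[-12,-18,20,0,0,0]]])

```text
clock: 19.0
tcp_pos: [0.4121, -0.0093, 0.2649]
orientation: [-0.0, -0.322, 0.947, -0.001]
wrist_force: [-0.1, -0.1, 0.1]
finger_gap: 0.0002
```

```bash
python3 st.py s11.png; python3 - <<'E'
from fit import *
ex=np.array([np.cos(np.radians(127.7)),np.sin(np.radians(127.7))]);ey=np.array([ex[1],-ex[0]])
for n in ['scene','top']:
    p=cam(n); save(p,n+'12.png')
    P,uv=pts(p); c=p['img'][uv[:,1],uv[:,0]].astype(int)
    q=P[:,:2]-[.5105,.2085];X=q@ex;Y=q@ey
    o=(c[:,0]>2.5*c[:,1])&(c[:,0]>40)&(abs(X)<.08)&(abs(Y)<.1)&(P[:,2]>.05)
    A=np.column_stack([X[o],Y[o],np.ones(o.sum())]); print(n,'lid plane',o.sum(),np.linalg.lstsq(A,P[o][:,2],rcond=None)[0])
    o=(c[:,0]>1.6*c[:,2])&(c[:,1]>0.5*c[:,0])&(abs(X+.105)<.03)&(abs(Y)<.03)&(P[:,2]>.03)
    A=np.column_stack([X[o]+.1055,np.ones(o.sum())]); print('pad',o.sum(),np.linalg.lstsq(A,P[o][:,2],rcond=None)[0])
    for t in ['reader','tin','mug','mouse','charger','recorder']:
        d=silhouettes(p,t)
        if d: P2,_=pts(p,d[0]['mask']); print(t,round(d[0]['conf'],2),np.round(np.median(P2,0),3))
E
```

```text
19.0 X -0.11212316850308537 Y -0.21101024757120004 z 0.26492451285354685 [ 0.41211008 -0.00925296  0.26492451] 0.0002492173506116923 [-0.12221989 -0.07837729  0.06647424]
scene lid plane 1893 [ 0.00320544 -0.00392827  0.06827183]
pad 253 [-0.01138674  0.05283895]
reader 0.84 [ 0.554 -0.279  0.018]
tin 0.77 [ 0.493 -0.407  0.02 ]
mug 0.69 [0.8  0.   0.05]
mouse 0.67 [ 0.714 -0.348  0.026]
charger 0.66 [0.389 0.514 0.033]
top lid plane 2881 [-0.0018588  -0.00023093  0.0697488 ]
pad 313 [0.03494776 0.05495759]
reader 0.8 [ 0.547 -0.282  0.02 ]
tin 0.42 [0.814 0.002 0.046]
mug 0.66 [0.815 0.002 0.045]
mouse 0.58 [ 0.706 -0.355  0.028]
charger 0.67 [0.373 0.5   0.037]
```

View pics/s11.png

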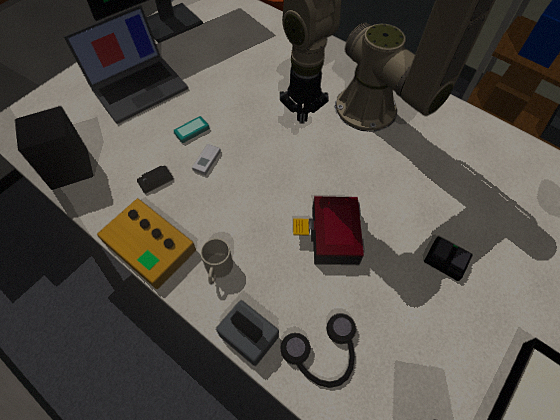

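The lid is flat at its starting height and the button pad is back at rest. The bystanders have not moved and the arm is clear.

```bash
python3 -c "
from h import *
print(hand_in()); print(get_state()['clock'])"
```

```text
the job is handed in; nothing more can be done
None
the job is handed in; nothing more can be done
```

I pressed the yellow button and the lid popped fully open. I then laid the recorder in the case and pushed the lid down until it latched. The job is handed in, at about 19 s of the 67 s allowed; no verdict was reported.

- **Recorder:** I let go only after it touched the case floor. Before I closed the lid it lay screen up, at about x = -7 mm and y = +1 mm in the case, with its top 30 mm above the desk. It can't be seen with the lid shut, so I couldn't recheck it after closing.
- **Lid and latch:** The lid met a hard stop at 68 mm with 26 N and stayed down once I moved away. Its plane fits within about 0.004 rad of level. The button is back at its starting height, 53 mm in the scene camera and 55 mm in the top camera. I judged the latch from the button and the lid staying down; its angle can't be read directly.
- **Other things:** The reader, mug, mouse and charger show no shift beyond a few millimetres in either camera, and the tin none in the scene camera. In the last top picture the network mistook the mug for the tin (confidence 0.42), so that reading doesn't count.
- **Robot:** It stood clear of everything at hand-in, with the wrist force near zero.

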